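# Stack the toothed plates on the cheese press's splined hub

### The arm

A 6-joint arm with a two-finger parallel gripper is mounted at the origin on the work surface. World frame = base frame: x ahead of the robot, y to its left, z up, the work surface at z = 0. Lengths are in m, angles in rad, forces in N, time in s.
With the tool pointing down it reaches from about 0.35 to 0.775 m from the base axis. Payload 7.3 kg.
Tool frame: the origin (TCP) lies at the very end of the fingers, on their centre line; the grasp point (between the pads) lies 19 mm behind it; z points along the fingers, y is the direction in which the jaws open and shut (so a half turn about z gives the same grasp; the last joint's range is limited). The gripper opens to 92 mm and grips with 3 to 60 N. Pads are 19 mm wide; open, the fingers measure 130 mm over their backs; the gripper's body (75 mm by 190 mm) begins 47 mm behind the grasp point.
Start: joints at [0.961, 0.342, 1.524, -0, 1.275, -0.146], TCP at [0.235, 0.47, 0.227] pointing down, gripper open.
Joint ranges: [-2.53, 2.53], [-0.77, 2.02], [0.04, 2.7], [-1, 4.14], [0.28, 2.66], [-3.11, 3.11]. Speed limits (rad/s): [2.57, 2.57, 3.14, 3.14, 3.14, 3.14].

### API

Orientations are given as [roll, pitch, yaw] about the fixed x, y, z axes, in that order (R = Rz(yaw) Ry(pitch) Rx(roll)).
In Python, from cell import robot gives the robot as it stands.
- The arm moves only by the tool apply_moves, never from a script. Its argument "plan" is a list of rows, each an object of numbers: "tx", "ty", "tz": the shift along the tool's x, y, z in m; "yaw": the turn about the tool's z in rad; "grip": the opening, from -1 (shut) to 1 (fully open), so that 0 is half open. In form: [{"tx": .., "ty": .., "tz": .., "yaw": .., "grip": ..}, ...]. A call has 1 to 8 rows; each row is the pose to reach, as a shift and turn from the pose commanded when the call began, along the tool's axes at that moment; what a row does not reach only later rows make up. A row lasts 1/8 s, in which the tool goes at most 62.5 mm and 10.7 degrees, less where a joint would pass 70% of its speed; a pose out of reach is approached as far as the arm can. A call with a gripper value outside its range is refused whole. The fingers move at their own pace and stop on an object; "force" is the grip in N (left out, the last holds). Time passes only in rows, so rows that repeat a pose let the fingers close. It gives the time, the measured TCP pose, the force and the opening at its end, in the units of the state.
- robot.observe(): the state, without advancing time (a new reading comes with each control period).
- robot.read_camera(name): name is "scene" or "top" or "wrist"; returns (picture, depth): 384x512x3 uint8, red, green, blue; 384x512 float32, m along the optical axis (not along the pixel's ray), 0 where there is no reading.
- robot.get_calibration(name): a dict with "camera_matrix" (3x3 intrinsics, pixels), "R" (3x3) and "t" (3): a world point X has camera coordinates R X + t. Camera axes: x right, y down, z forward; pixel columns grow to the right and rows downward; lengths in m; the calibration is good to about 2 mm. A picture is of the moment at which its call begins: read the wrist's pose just before it. get_calibration takes no time and is no camera call; for the wrist camera it gives the pose at the moment of the call.
- robot.hand_in(): hands the job in, once; it reports no verdict.
Trained networks look in the newest picture that a camera, given by its name, has taken for a name from the list of things; names that differ only in an ending like _2 or _b are one class to them, and where a whole thing is asked for, a point or a joint stands for the part that bears it (a point fixed in the world has none). Each returns a list of dicts, best first, with "confidence" (0 to 1); they miss things now and then, are a little off and sometimes report something else, mostly with a low value. They report only what shows in the picture. A call takes as long as a camera call.
- robot.outline_of(label, camera): "region" (384x512 bool, what is visible of it) and "pixel" ([row, column] in pixels, amid what is visible of it).
- robot.tip_of(label, camera): "pixel" ([row, column] in pixels: a listed point, or the origin of a listed thing).
The state is a dict: "time": time; "qpos": joint angles; "qvel": joint speeds; "joint_efforts": joint torques, N m; "tool_pos": TCP position; "tool_rot": TCP orientation; "contact_force": force on the tool from outside, world axes, zero at the start; "torque": the same for the moment, N m; "opening": finger opening in m.
Only numpy, scipy, OpenCV 4.12 (cv2) and the standard library are available. Lean on these libraries where they do the work, as an engineer would, in place of code of your own. Each camera call takes 0.05 s, during which the arm holds its last target.

### The job

Fit the two toothed plates onto the splined hub of the cheese-press drive: first the one with the narrow tab, its tab down between the close-set pair of pins, then the one with the wide tab on top of it, turned the opposite way, its tab between the wide-set pair. Both must end fully home, flat and let go. The hub stands at any angle, so feel for its teeth by turning the plate under light pressure, gently, never forcing it, and leave the jar, the bowl and the wrench alone.

Things in the scene. Friction and masses are not known exactly. Their poses are not given: they have to be found in the camera images.
- housing: the press's drive head, bolted down: grey base 150 x 84 x 10 mm (long side along x), dark round pedestal 52 mm across up to 40 mm, on it a steel splined hub that turns about the upright axis with stiff friction (0.18 N m) and stays where left. Origin: centre of the underside, on the hub's axis; z up, +x to the close-set pins, -x to the wide-set pins
- seat (a point): centre of the pedestal's top on the hub's axis, 40 mm above the bench, where the first plate's underside rests; axes as the drive head's, fixed. The first plate at home has its centre 5 mm above this point, the second 15 mm
- teeth_top (a point): on the hub's axis, level with the flat tops of its six teeth, 67 mm above the bench; teeth 8 mm wide, 60 degrees apart, 39 mm across tips, 31 mm core; above them a bare nose to 77 mm, tapering to 22 mm from 69 mm up. Hub angle not measured: starts 11 to 30 degrees off a plate with its tab over its pins; in line: 1.5 mm play all round, 4 degrees; then the plate turns the hub
- close_pins (a point): midway between the two close-set upright pins (10 mm thick, domed), at their tops, 51 mm above the bench, 48 mm from the hub's axis; 18 mm clear between them, for the 14 mm tab. The plate meets the hub's teeth well above the pins: engage, turn until the tab stands over the pins, then lower. 5 to 10 N of push is enough throughout
- wide_pins (a point): midway between the two wide-set pins (10 mm thick, domed), at their tops, 60 mm above the bench, 48 mm from the hub's axis on the side opposite the close-set pair; 28 mm clear between them, for the 24 mm tab. With the first plate home, the hub stays within about 7 degrees of in line for the second
- narrow_center (a point): dark steel toothed plate with the narrow tab: flat ring 60 mm across, 10 mm thick, about 180 g; grip it across the ring, square to the tab, where the rim is flat. Point: its centre, halfway up; +x runs along the tab, z up. It starts lying loose on a round wooden rest 52 mm across, 25 mm high, so its underside is 25 mm above the bench
- wide_center (a point): dark steel toothed plate with the wide tab: flat ring 64 mm across, 10 mm thick, about 180 g; grip it across the ring, square to the tab, where the rim is flat. Point: its centre, halfway up; +x runs along the tab, z up. It starts lying loose on a round wooden rest 52 mm across, 25 mm high, so its underside is 25 mm above the bench
- narrow_tab (a point): point on the plate's one flat narrow tab, halfway up, 54 mm from the plate's centre; the tab is 14 mm wide and ends 57 mm from the centre
- wide_tab (a point): point on the plate's one flat wide tab, halfway up, 54 mm from the plate's centre; the tab is 24 mm wide and ends 57 mm from the centre
- narrow: the narrow-tabbed plate; origin at the centre of its underside, +x along the tab. Bore 42 mm across with six inward teeth 8 mm wide, their tips on a circle 34 mm across, 60 degrees apart, the first 30 degrees from the tab
- wide: the wide-tabbed plate; origin at the centre of its underside, +x along the tab. Bore 42 mm across with six inward teeth 8 mm wide, their tips on a circle 34 mm across, 60 degrees apart, the first 30 degrees from the tab
- jar: bystander: amber glass jar, 60 mm across, 75 mm high; origin at the centre of its underside
- bowl: bystander: steel bowl, 100 mm across, 45 mm high; origin at the centre of its underside
- wrench: bystander: steel wrench lying on the bench; origin under its middle

How it is judged:
By the outcome, as a careful person would: the job done as asked, in the order asked, and still so for the second after the job is handed in, with the robot touching nothing.
It also fails if it takes over 72 s, if anything falls off the work surface, if the arm or the gripper's body presses on something with over 40 N, if the wrist force passes 120 N, or if a joint passes its speed limit or range.

## Working session

There is one attempt and no reset: what is moved stays moved. The work goes in short steps, Python scripts to look and compute and a tool call to move; the robot and the scene stay as the last step left them, time stands still between calls to the robot, and variables do not carry over. Pictures are saved under pics/ and viewed, and the job is handed in when it is done.

Besides the shell and the picture viewer there is one more tool, called after "Call:" as name([rows], argument=value, ...), one row to a line, values as JSON. apply_moves: Moves the arm, as the interface text tells. Its arguments: {"type":"object","properties":{"plan":{"type":"array","items":{"type":"object","properties":{"tx":{"type":"number"},"ty":{"type":"number"},"tz":{"type":"number"},"yaw":{"type":"number"},"grip":{"type":"number"}}}},"force":{"type":"number"}},"required":["plan"]}

```bash
ls; mkdir -p pics; cat > h.py <<'E'
import numpy as np,cv2
from cell import robot
def save(n,im): cv2.imwrite('pics/'+n,im[:,:,::-1])
def back(cam,px,z):
    c=robot.get_calibration(cam);K=np.array(c['camera_matrix']);R=np.array(c['R']);t=np.array(c['t'])
    d=R.T@np.linalg.inv(K)@np.array([px[1],px[0],1.]);o=-R.T@t
    return o+d*(z-o[2])/d[2]
def cloud(cam,dep):
    c=robot.get_calibration(cam);K=np.array(c['camera_matrix']);R=np.array(c['R']);t=np.array(c['t'])
    v,u=np.mgrid[:dep.shape[0],:dep.shape[1]]
    P=np.stack([(u-K[0,2])/K[0,0]*dep,(v-K[1,2])/K[1,1]*dep,dep],-1)
    return (P-t)@R
E
python3 - <<'E'
from h import *
s=robot.observe();print({k:np.round(v,3) for k,v in s.items()})
for n in('scene','top'):
    im,d=robot.read_camera(n);save(n+'0.png',im);np.save(n+'0.npy',d)
    c=robot.get_calibration(n);print(n,np.round(-np.array(c['R']).T@c['t'],3))
Z=dict(narrow_center=.03,wide_center=.03,narrow_tab=.03,wide_tab=.03,close_pins=.051,wide_pins=.060,teeth_top=.067,seat=.04,jar=0,bowl=0,wrench=0,housing=0)
for l,z in Z.items():
    r=robot.tip_of(l,'top')[:2]
    print(l,[(np.round(q['pixel'],1),round(q['confidence'],2),np.round(back('top',q['pixel'],z),4)) for q in r])
E
```

```text
pics
{'time': np.float64(0.0), 'qpos': array([ 0.961,  0.343,  1.525, -0.   ,  1.275, -0.146]), 'qvel': array([-0.001, -0.001, -0.   ,  0.001,  0.001, -0.001]), 'joint_efforts': array([  0.   , -43.125, -24.422,   0.072,   0.056,  -0.   ]), 'tool_pos': array([0.235, 0.469, 0.226]), 'tool_rot': array([-3.14 , -0.   ,  2.678]), 'contact_force': array([-0.486, -0.242, -0.173]), 'torque': array([ 0.03 ,  0.009, -0.011]), 'opening': np.float64(0.092)}
scene [ 1.012 -0.725  0.766]
top [ 0.483 -0.029  0.808]
narrow_center [(array([262.8, 343.1]), 0.69, array([ 0.4346, -0.2401,  0.03  ]))]
wide_center [(array([258. , 133.3]), 0.86, array([0.4418, 0.2099, 0.03  ])), (array([167.3, 242.8]), 0.18, array([ 0.6415, -0.0227,  0.03  ]))]
narrow_tab [(array([258.9, 322.5]), 0.64, array([ 0.4425, -0.1959,  0.03  ]))]
wide_tab [(array([274.5, 153.2]), 0.86, array([0.4075, 0.1659, 0.03  ])), (array([176.9, 265.3]), 0.49, array([ 0.6203, -0.0727,  0.03  ]))]
close_pins [(array([163. , 223.8]), 0.85, array([0.6463, 0.0182, 0.051 ]))]
wide_pins [(array([175.3, 263.1]), 0.74, array([ 0.6185, -0.0663,  0.06  ]))]
teeth_top [(array([166.4, 242.7]), 0.91, array([ 0.6359, -0.0228,  0.067 ]))]
seat [(array([172.9, 241.3]), 0.97, array([ 0.627 , -0.0197,  0.04  ]))]
jar [(array([130.1, 131.4]), 0.87, array([0.7336, 0.2379, 0.    ]))]
bowl [(array([144.7, 346.5]), 0.81, array([ 0.7034, -0.2636,  0.    ]))]
wrench [(array([108.8, 245.4]), 0.8, array([ 0.788 , -0.0273,  0.    ]))]
housing [(array([178.9, 243.8]), 0.83, array([ 0.6205, -0.025 ,  0.    ])), (array([273.5, 151.9]), 0.53, array([0.4067, 0.1764, 0.    ]))]
```

View pics/top0.png

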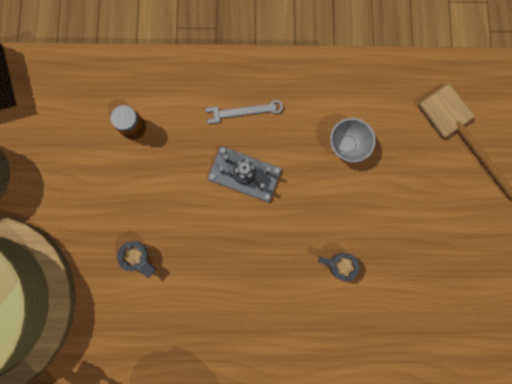

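View pics/scene0.png

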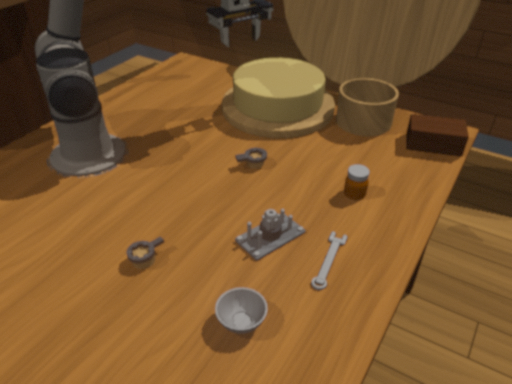

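```bash
cat >> h.py <<'E'
from scipy.spatial.transform import Rotation as Ro
def plan(x,y,z,yaw,s=None):
    s=s or robot.observe()
    p=np.array(s['tool_pos']);R=Ro.from_euler('xyz',s['tool_rot']).as_matrix()
    d=R.T@(np.array([x,y,z])-p)
    dy=-(yaw-s['tool_rot'][2]); dy=(dy+np.pi)%(2*np.pi)-np.pi
    q6=s['qpos'][5]
    print('shift',np.round(d,4),'yaw',round(dy,4),'q',np.round(s['qpos'],2), 'q6 end ~',round(q6+dy+np.arctan2(y,x)-s['qpos'][0],2))
E
python3 - <<'E'
from h import *
s=robot.observe()
c=robot.get_calibration('wrist');R=np.array(c['R']);o=-R.T@c['t'];T=Ro.from_euler('xyz',s['tool_rot']).as_matrix()
print(np.round(c['camera_matrix'],1),'cam in tool',np.round(T.T@(o-s['tool_pos']),4),'axes\n',np.round(R@T,3))
hub=np.array([.634,-.022]);
plan(.58,-.03,.26,np.deg2rad(73))
plan(.58,-.03,.26,np.deg2rad(-107))
E
```

```text
[[277.3   0.  251.9]
 [  0.  277.3 192.7]
 [  0.    0.    1. ]] cam in tool [ 0.0731  0.0004 -0.1571] axes
 [[ 0.001  1.    -0.   ]
 [-0.963  0.    -0.27 ]
 [-0.27   0.     0.963]]
shift [-0.5322 -0.2924 -0.0332] yaw 1.4037 q [ 0.96  0.34  1.52 -0.    1.28 -0.15] q6 end ~ 0.25
shift [-0.5322 -0.2924 -0.0332] yaw -1.7379 q [ 0.96  0.34  1.52 -0.    1.28 -0.15] q6 end ~ -2.9
```

```bash
python3 - <<'E'
from h import *
plan(.634,-.022,.16,np.deg2rad(73))
E
```

```text
shift [-0.5769 -0.2611  0.0668] yaw 1.4037 q [ 0.96  0.34  1.52 -0.    1.28 -0.15] q6 end ~ 0.26
```

Call:
apply_moves([
  {"tx":-0.577,"ty":-0.261,"tz":0.067,"yaw":1.404,"grip":1},
  {"tx":-0.577,"ty":-0.261,"tz":0.067,"yaw":1.404,"grip":1},
  {"tx":-0.577,"ty":-0.261,"tz":0.067,"yaw":1.404,"grip":1},
  {"tx":-0.577,"ty":-0.261,"tz":0.067,"yaw":1.404,"grip":1},
  {"tx":-0.577,"ty":-0.261,"tz":0.067,"yaw":1.404,"grip":1},
  {"tx":-0.577,"ty":-0.261,"tz":0.067,"yaw":1.404,"grip":1},
  {"tx":-0.577,"ty":-0.261,"tz":0.067,"yaw":1.404,"grip":1},
  {"tx":-0.577,"ty":-0.261,"tz":0.067,"yaw":1.404,"grip":1},
])

```text
time: 1.7
tool_pos: [0.5495, 0.0819, 0.1741]
tool_rot: [3.141, -0.0, 1.269]
contact_force: [1.3, 0.9, 0.1]
opening: 0.0922
```

```bash
python3 - <<'E'
from h import *
plan(.634,-.022,.16,np.deg2rad(73))
E
```

```text
shift [-0.0741  0.1115  0.0141] yaw -0.0046 q [0.01 0.44 1.52 0.   1.18 0.31] q6 end ~ 0.26
```

Call:
apply_moves([
  {"tx":-0.074,"ty":0.11,"tz":0.014,"yaw":0,"grip":1},
  {"tx":-0.074,"ty":0.11,"tz":0.014,"yaw":0,"grip":1},
  {"tx":-0.074,"ty":0.11,"tz":0.014,"yaw":0,"grip":1},
  {"tx":-0.074,"ty":0.11,"tz":0.014,"yaw":0,"grip":1},
])

```text
time: 2.2
tool_pos: [0.6316, -0.0194, 0.1596]
tool_rot: [-3.14, -0.0, 1.273]
contact_force: [0.0, 0.4, 0.1]
opening: 0.0919
```

```bash
python3 - <<'E'
from h import *
s=robot.observe();print(s['tool_pos'],s['tool_rot'],s['time'],s['qvel'])
im,d=robot.read_camera('wrist');save('w1.png',im);np.save('w1.npy',d)
save('w1b.png',cv2.resize(im[60:330,100:420],None,fx=2.4,fy=2.2,interpolation=cv2.INTER_CUBIC))
for l,z in dict(close_pins=.051,wide_pins=.060,teeth_top=.067,seat=.04,housing=0).items():
    r=robot.tip_of(l,'wrist')[:2]
    print(l,[(np.round(q['pixel'],1),round(q['confidence'],2),np.round(back('wrist',q['pixel'],z),4)) for q in r])
E
```

```text
[ 0.63156131 -0.01942288  0.15957352] [-3.14031202e+00 -2.79532806e-04  1.27276636e+00] 2.2 [ 0.03242636 -0.02792717  0.02295177  0.0040047  -0.00110603  0.00433469]
close_pins [(array([150.4, 257. ]), 0.8, array([0.6474, 0.0194, 0.051 ]))]
wide_pins [(array([245.4, 251.6]), 0.95, array([ 0.6148, -0.0702,  0.06  ]))]
teeth_top [(array([201.4, 250.2]), 0.74, array([ 0.628 , -0.0228,  0.067 ]))]
seat [(array([190.3, 250.5]), 0.93, array([ 0.6293, -0.0195,  0.04  ]))]
housing [(array([183.2, 255.1]), 0.79, array([ 0.6338, -0.0233,  0.    ]))]
```

View pics/w1b.png

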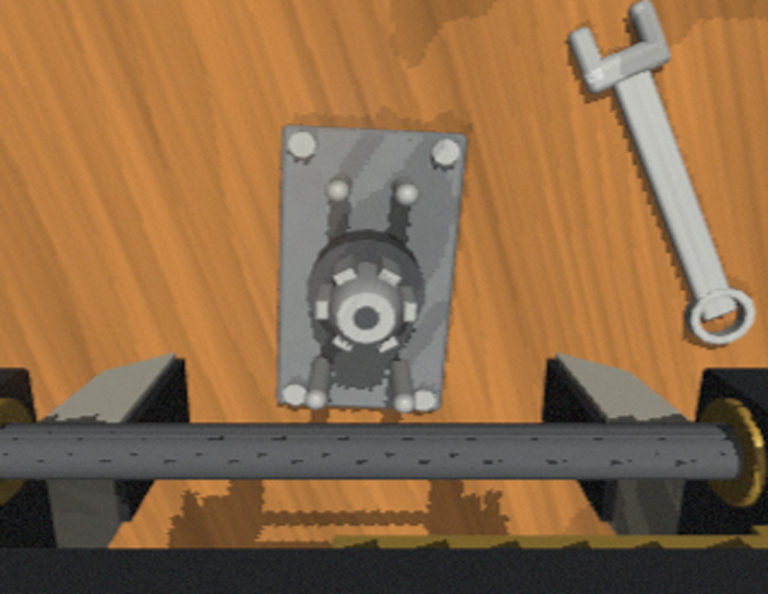

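```bash
python3 - <<'E'
from h import *
d=np.load('w1.npy');im=cv2.imread('pics/w1.png')
P=cloud('wrist',d)
X,Y,Z=P[...,0],P[...,1],P[...,2]
r=np.hypot(X-.631,Y+.022)
# base plate rect
m=(abs(Z-.010)<.0025)&(r<.1)
pts=P[m][:,:2];print('base n',m.sum(),np.median(Z[m]))
rect=cv2.minAreaRect((pts*1000).astype(np.float32));print('rect',rect)
mt=(abs(Z-.067)<.0025)&(r<.024);print('teeth n',mt.sum(),np.percentile(Z[r<.006],50))
# pins
for zt,nm in((.051,'close'),(.060,'wide')):
    mm=(abs(Z-zt)<.004)&(r>.03)&(r<.065)
    n,lab,st,ce=cv2.connectedComponentsWithStats(mm.astype(np.uint8))
    for i in range(1,n):
        if st[i,4]>4: print(nm,st[i,4],ce[i].round(1),P[lab==i].mean(0).round(4),P[lab==i][:,2].max().round(4))
n,lab,st,ce=cv2.connectedComponentsWithStats(mt.astype(np.uint8))
for i in range(1,n):
    if st[i,4]>3:
        c=back('wrist',(ce[i][1],ce[i][0]),.067); print('tooth',st[i,4],ce[i].round(1),c.round(4))
E
```

```text
base n 6126 0.01019731459055423
rect ((629.8331298828125, -22.558746337890625), (149.6190185546875, 83.75566864013672), 70.03730773925781)
teeth n 281 0.07757890499949467
close 80 [240.  146.5] [0.6333 0.0274 0.0497] 0.052
close 79 [268.5 148. ] [0.6591 0.018  0.0498] 0.0528
close 33 [231.6 235.2] [ 0.5972 -0.0578  0.0506] 0.0548
close 30 [266.8 237.3] [ 0.6318 -0.0705  0.0512] 0.0549
wide 65 [230.9 241. ] [ 0.5962 -0.0604  0.0586] 0.0608
wide 68 [267.6 242.7] [ 0.6315 -0.0731  0.0586] 0.0611
tooth 123 [251.6 185.5] [ 0.634  -0.0086  0.067 ]
tooth 43 [234.  199.9] [ 0.6139 -0.0172  0.067 ]
tooth 46 [269.9 200.9] [ 0.6462 -0.0281  0.067 ]
tooth 31 [241.9 215.4] [ 0.6165 -0.0343  0.067 ]
tooth 33 [260.5 215.8] [ 0.6334 -0.0398  0.067 ]
```

```bash
python3 - <<'E'
from h import *
plan(.436,-.238,.15,np.deg2rad(80))
E
```

```text
shift [-0.2673 -0.1231  0.0106] yaw -0.1208 q [-0.15  0.59  1.3   0.    1.25  0.15] q6 end ~ -0.33
```

Call:
apply_moves([
  {"tx":-0.266,"ty":-0.123,"tz":0.01,"yaw":-0.12,"grip":1},
  {"tx":-0.266,"ty":-0.123,"tz":0.01,"yaw":-0.12,"grip":1},
  {"tx":-0.266,"ty":-0.123,"tz":0.01,"yaw":-0.12,"grip":1},
  {"tx":-0.266,"ty":-0.123,"tz":0.01,"yaw":-0.12,"grip":1},
  {"tx":-0.266,"ty":-0.123,"tz":0.01,"yaw":-0.12,"grip":1},
  {"tx":-0.266,"ty":-0.123,"tz":0.01,"yaw":-0.12,"grip":1},
  {"tx":-0.266,"ty":-0.123,"tz":0.01,"yaw":-0.12,"grip":1},
  {"tx":-0.266,"ty":-0.123,"tz":0.01,"yaw":-0.12,"grip":1},
])

```text
time: 3.5
tool_pos: [0.4373, -0.2366, 0.1502]
tool_rot: [3.141, -0.0, 1.396]
contact_force: [0.8, 0.6, 0.8]
opening: 0.0921
```

```bash
cat >> h.py <<'E'
def plate(name,z,zt,tag,tol=.003,R0=.03):
    s=robot.observe();print('tool',np.round(s['tool_pos'],4),np.round(np.rad2deg(s['tool_rot'][2]),2),'t',s['time'],'F',np.round(s['contact_force'],1))
    im,d=robot.read_camera('wrist');save(tag+'.png',im);np.save('w_'+tag+'.npy',d)
    P=cloud('wrist',d)
    np.save('P_'+tag+'.npy',P)
    c=robot.tip_of(name+'_center','wrist')[:1];t=robot.tip_of(name+'_tab','wrist')[:1]
    for q in c+t: print(np.round(q['pixel'],1),round(q['confidence'],2),back('wrist',q['pixel'],z).round(4))
    o=robot.outline_of(name,'wrist')[:1]
    if o:
        m=o[0]['region']&(abs(P[...,2]-zt)<tol)
        uv=np.argwhere(m).astype(float)
        W=np.array([back('wrist',p,zt)[:2] for p in uv])
        np.save('W_'+tag+'.npy',W);print('outline',o[0]['confidence'],m.sum(),np.median(P[m][:,2]))
        return W
E
cat > fit.py <<'E'
import numpy as np
from scipy.optimize import minimize
def fit(W,Rr,hw,x0,yaw0):
    # max-match of template (ring + tab top face) with observed points: raster IoU, blurred edge
    lo=W.min(0)-.012;g=.0005
    hi=W.max(0)+.012
    xs=np.arange(lo[0],hi[0],g);ys=np.arange(lo[1],hi[1],g)
    from scipy.spatial import cKDTree
    XX,YY=np.meshgrid(xs,ys);d,_=cKDTree(W).query(np.c_[XX.ravel(),YY.ravel()])
    occ=(d<.0007).reshape(XX.shape).astype(float)
    def soft(s):return 1/(1+np.exp(-s/.0006))
    def cost(p):
        c,s=np.cos(p[2]),np.sin(p[2]);u=(XX-p[0])*c+(YY-p[1])*s;v=-(XX-p[0])*s+(YY-p[1])*c
        r=np.hypot(u,v)
        th=np.arctan2(v,u)
        ring=np.minimum(Rr-r,np.inf)
        tab=np.minimum(np.minimum(hw-abs(v),.057-u),u)
        sol=np.maximum(ring,tab)
        hole=.021-r
        w=np.zeros_like(u)-1
        for k in range(6):
            a=np.pi/6+k*np.pi/3
            uu=u*np.cos(a)+v*np.sin(a);vv=-u*np.sin(a)+v*np.cos(a)
            w=np.maximum(w,np.minimum(.004-abs(vv),uu-.017))
        hole=np.minimum(hole,-w)
        f=soft(np.minimum(sol,-hole))
        return ((f-occ)**2).sum()/occ.sum()
    best=min((minimize(cost,[x0[0],x0[1],y],method='Nelder-Mead',options=dict(initial_simplex=[[x0[0],x0[1],y],[x0[0]+.003,x0[1],y],[x0[0],x0[1]+.003,y],[x0[0],x0[1],y+.1]],xatol=1e-5,fatol=1e-6)) for y in (yaw0-.1,yaw0,yaw0+.1)),key=lambda r:r.fun)
    return best.x,best.fun
E
python3 - <<'E'
from h import *
from fit import fit
W=plate('narrow',.03,.035,'n1')
if W is not None:
    x,f=fit(W,.03,.007,[.436,-.238],np.deg2rad(80));print(x[:2].round(4),np.rad2deg(x[2]),f)
    plan(x[0],x[1],.05,x[2])
E
```

```text
tool [ 0.4373 -0.2366  0.1502] 79.97 t 3.5 F [0.8 0.6 0.8]
[192.  242.8] 0.84 [ 0.4269 -0.2389  0.03  ]
[140.1 248.4] 0.92 [ 0.4421 -0.1877  0.03  ]
outline 0.85 1881 0.03400040444544838
[ 0.4248 -0.2399] 74.33081163291237 0.06713404417544172
shift [-0.0049 -0.0114  0.1   ] yaw 0.098 q [-0.65  0.37  1.71  0.    1.06 -0.48] q6 end ~ -0.24
```

View pics/n1.png

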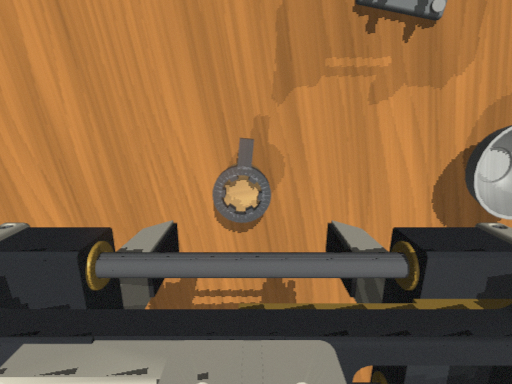

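Call:
apply_moves([
  {"tx":-0.005,"ty":-0.0115,"tz":0.03,"yaw":0.098,"grip":1},
  {"tx":-0.005,"ty":-0.0115,"tz":0.05,"yaw":0.098,"grip":1},
  {"tx":-0.005,"ty":-0.0115,"tz":0.05,"yaw":0.098,"grip":1},
])

```text
time: 4.08
tool_pos: [0.4236, -0.2398, 0.099]
tool_rot: [-3.139, -0.001, 1.296]
contact_force: [0.2, -0.7, 0.2]
opening: 0.0918
```

```bash
python3 - <<'E'
from h import *
from fit import fit
W=plate('narrow',.03,.035,'n2')
if W is not None:
    x,f=fit(W,.03,.007,[.425,-.24],np.deg2rad(74));print(x[:2].round(4),np.rad2deg(x[2]),f)
    plan(x[0],x[1],.011,x[2])
E
```

```text
tool [ 0.4236 -0.2398  0.099 ] 74.27 t 4.075 F [ 0.2 -0.7  0.2]
[204.3 256.5] 0.62 [ 0.4283 -0.2431  0.03  ]
[134.9 256.1] 0.67 [ 0.4437 -0.1863  0.03  ]
outline 0.91 2887 0.03507948335478955
[ 0.4268 -0.2415] 74.39736255746232 0.07192761526825671
shift [-0.      0.0018  0.09  ] yaw -0.0023 q [-0.67  0.42  1.8   0.    0.92 -0.4 ] q6 end ~ -0.24
```

View pics/n2.png

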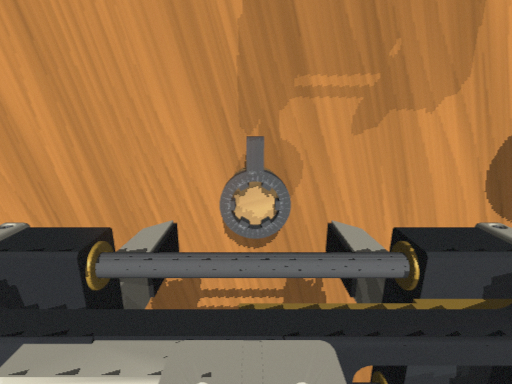

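Call:
apply_moves([
  {"tx":0,"ty":0.002,"tz":0.05,"yaw":0,"grip":1},
  {"tx":0,"ty":0.002,"tz":0.088,"yaw":0,"grip":1},
  {"tx":0,"ty":0.002,"tz":0.088,"yaw":0,"grip":1},
  {"tx":0,"ty":0.002,"tz":0.088,"yaw":0,"grip":-0.2},
  {"tx":0,"ty":0.002,"tz":0.088,"yaw":0,"grip":-0.2},
  {"tx":0,"ty":0.002,"tz":0.088,"yaw":0,"grip":-0.2},
  {"tx":0,"ty":0.002,"tz":0.088,"yaw":0,"grip":-0.2},
], force=30)

```text
time: 5.15
tool_pos: [0.4264, -0.2413, 0.0129]
tool_rot: [3.14, 0.0, 1.296]
contact_force: [-0.6, 0.8, 5.5]
opening: 0.0595
```

Call:
apply_moves([
  {"tx":0,"ty":0,"tz":0,"yaw":0,"grip":-0.2},
  {"tx":0,"ty":0,"tz":0,"yaw":0,"grip":-0.2},
], force=45)

```text
time: 5.4
tool_pos: [0.4265, -0.2414, 0.0129]
tool_rot: [3.14, 0.0, 1.296]
contact_force: [-1.1, 1.6, 6.6]
opening: 0.0594
```

Call:
apply_moves([
  {"tx":0,"ty":0,"tz":-0.02,"yaw":0,"grip":-0.2},
  {"tx":0,"ty":0,"tz":-0.08,"yaw":0,"grip":-0.2},
  {"tx":0,"ty":0,"tz":-0.12,"yaw":0,"grip":-0.2},
  {"tx":0,"ty":0,"tz":-0.12,"yaw":0,"grip":-0.2},
])

```text
time: 5.9
tool_pos: [0.4276, -0.2422, 0.135]
tool_rot: [3.135, 0.002, 1.296]
contact_force: [-0.4, 0.1, -1.6]
opening: 0.0592
```

```bash
python3 - <<'E'
from h import *
s=robot.observe();print(np.round(s['contact_force'],1),np.round(s['torque'],3),s['opening'])
im,d=robot.read_camera('wrist');save('n3.png',im);np.save('P_n3.npy',cloud('wrist',d))
c=robot.tip_of('narrow_center','wrist')[:1];t=robot.tip_of('narrow_tab','wrist')[:1];print(c,t)
E
```

```text
[-0.4  0.1 -1.6] [-0.105  0.121  0.023] 0.0591851785697899
[] [{'pixel': [151.5, 252.4], 'confidence': 0.92}]
```

View pics/n3.png

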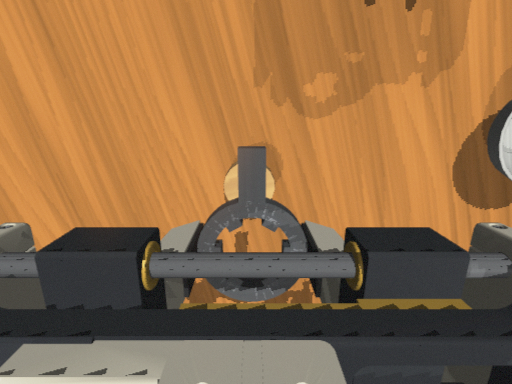

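```bash
cat >> h.py <<'E'
def held(P,s,Rr,hw):
    # plate pose in tool frame from cloud
    T=Ro.from_euler('xyz',s['tool_rot']).as_matrix()
    Q=(P-s['tool_pos'])@T
    near=(np.hypot(Q[...,0],Q[...,1])<.062)&(abs(Q[...,2]+.024)<.008)&(abs(Q[...,1])<.027)&(Q[...,0]>.0)
    tab=near&(Q[...,0]>.036)&(abs(Q[...,1])<hw+.005)
    zt=np.median(Q[tab][:,2]);print('tab n',tab.sum(),'top z in tool',zt.round(4), 'tilt',np.linalg.lstsq(np.c_[Q[near][:,:2],np.ones(near.sum())],Q[near][:,2],rcond=None)[0].round(4))
    q=Q[tab];print('tab end x',np.percentile(q[:,0],99.5).round(4))
    # edges by row
    e=[]
    for x in np.arange(.037,.055,.0015):
        k=q[abs(q[:,0]-x)<.001]
        if len(k)>4:e.append((x,k[:,1].min(),k[:,1].max()))
    e=np.array(e);c=np.polyfit(e[:,0],(e[:,1]+e[:,2])/2,1);print('width',(e[:,2]-e[:,1]).mean().round(4),'centreline slope deg',np.rad2deg(c[0]).round(2),'y at 0',c[1].round(4),'y at .045',np.polyval(c,.045).round(4))
E
python3 - <<'E'
from h import *
held(np.load('P_n3.npy'),robot.observe(),.03,.007)
# refine hub angle
P=np.load('w1.npy')
E
```

```text
tab n 1230 top z in tool -0.0231 tilt [-0.0056 -0.0022 -0.0227]
tab end x 0.0573
width 0.0137 centreline slope deg -0.52 y at 0 0.001 y at .045 0.0006
```

```bash
python3 - <<'E'
from h import *
plan(.566,-.078,.135,np.deg2rad(41.3))
E
```

```text
shift [ 0.1946  0.0913 -0.0041] yaw 0.575 q [-0.67  0.38  1.76  0.    1.   -0.4 ] q6 end ~ 0.71
```

Call:
apply_moves([
  {"tx":0.195,"ty":0.091,"tz":-0.002,"yaw":0.575,"grip":-0.2},
  {"tx":0.195,"ty":0.091,"tz":-0.002,"yaw":0.575,"grip":-0.2},
  {"tx":0.195,"ty":0.091,"tz":-0.002,"yaw":0.575,"grip":-0.2},
  {"tx":0.195,"ty":0.091,"tz":-0.002,"yaw":0.575,"grip":-0.2},
  {"tx":0.195,"ty":0.091,"tz":-0.002,"yaw":0.575,"grip":-0.2},
  {"tx":0.195,"ty":0.091,"tz":-0.002,"yaw":0.575,"grip":-0.2},
  {"tx":0.195,"ty":0.091,"tz":-0.002,"yaw":0.575,"grip":-0.2},
  {"tx":0.195,"ty":0.091,"tz":-0.002,"yaw":0.575,"grip":-0.2},
])

```text
time: 7.05
tool_pos: [0.5662, -0.0791, 0.134]
tool_rot: [-3.141, 0.0, 0.719]
contact_force: [0.4, -0.6, -1.1]
opening: 0.0594
```

```bash
cat > hub.py <<'E'
from h import *
def hub(tag,c0,teeth=True):
    s=robot.observe();print('tool',np.round(s['tool_pos'],4),np.round(np.rad2deg(s['tool_rot'][2]),2),'t',s['time'],'qv',np.abs(s['qvel']).max().round(3))
    im,d=robot.read_camera('wrist');save(tag+'.png',im);P=cloud('wrist',d);np.save('P_'+tag+'.npy',P)
    X,Y,Z=P[...,0],P[...,1],P[...,2]; r=np.hypot(X-c0[0],Y-c0[1])
    m=(abs(Z-.010)<.0025)&(r<.1)
    print('rect',cv2.minAreaRect((P[m][:,:2]*1000).astype(np.float32)))
    for zt,nm in((.051,'close'),(.060,'wide')):
        mm=(abs(Z-zt)<.003)&(r>.036)&(r<.062)
        n,lab,st,ce=cv2.connectedComponentsWithStats(mm.astype(np.uint8))
        for i in range(1,n):
            if st[i,4]>15: print(nm,st[i,4],back('wrist',(ce[i][1],ce[i][0]),zt-.001).round(4))
    m=(Z>.0755)&(Z<.08)&(r<.02)
    if m.sum()>10:
        uv=np.argwhere(m);W=np.array([back('wrist',p,.077)[:2] for p in uv.astype(float)])
        print('nose',m.sum(),cv2.minEnclosingCircle((W*1000).astype(np.float32)),W.mean(0).round(4),np.median(Z[m]))
    m=(abs(Z-.067)<.0018)&(r<.024)
    W=np.array([back('wrist',p,.067)[:2] for p in np.argwhere(m).astype(float)])
    return W,P
def teeth(W,c):
    v=W-c;r=np.hypot(*v.T);k=(r>.0165)&(r<.0205)
    a=np.arctan2(v[k,1],v[k,0]);z=np.exp(6j*a).mean();print('teeth angle mod60',np.rad2deg(np.angle(z)/6)%60,'strength',abs(z),k.sum())
E
python3 - <<'E'
from hub import *
W,P=hub('h2',[.630,-.0223])
for c in([.630,-.0223],[.631,-.0223],[.63,-.0213],[.629,-.0223]): teeth(W,np.array(c))
E
```

```text
tool [ 0.5662 -0.0791  0.134 ] 41.21 t 7.05 qv 0.007
rect ((629.8790283203125, -23.824134826660156), (149.17274475097656, 83.35289001464844), 69.90228271484375)
close 94 [0.6591 0.0159 0.05  ]
close 86 [0.6332 0.0257 0.05  ]
wide 74 [ 0.6312 -0.0751  0.059 ]
nose 691 ((629.9744262695312, -23.93686866760254), 11.738570213317871) [ 0.6299 -0.0238] 0.076422447968506
teeth angle mod60 41.35053429959466 strength 0.6301751747503151 237
teeth angle mod60 41.563026161139305 strength 0.5934906902796958 224
teeth angle mod60 41.40551716427476 strength 0.5111466277413286 203
teeth angle mod60 41.235958829657434 strength 0.6011882793908245 235
```

View pics/h2.png

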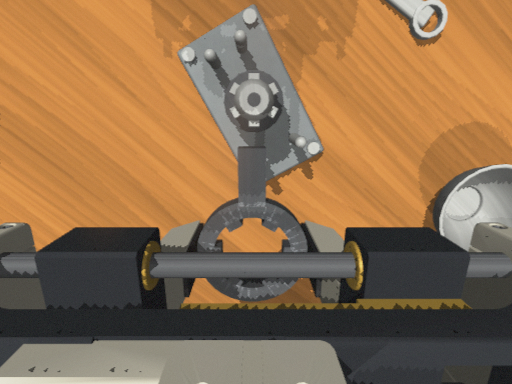

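```bash
python3 - <<'E'
from h import *
plan(.630,-.0238,.070,np.deg2rad(41.3))
E
```

```text
shift [0.0843 0.0005 0.0641] yaw -0.0013 q [-0.27  0.51  1.52  0.    1.11  0.58] q6 end ~ 0.81
```

Call:
apply_moves([
  {"tx":0.05,"ty":0,"tz":0,"yaw":0,"grip":-0.2},
  {"tx":0.084,"ty":0,"tz":0,"yaw":0,"grip":-0.2},
  {"tx":0.084,"ty":0,"tz":0.0,"yaw":0,"grip":-0.2},
  {"tx":0.084,"ty":0,"tz":0.04,"yaw":0,"grip":-0.2},
  {"tx":0.084,"ty":0,"tz":0.064,"yaw":0,"grip":-0.2},
  {"tx":0.084,"ty":0,"tz":0.064,"yaw":0,"grip":-0.2},
  {"tx":0.084,"ty":0,"tz":0.064,"yaw":0,"grip":-0.2},
])

```text
time: 7.98
tool_pos: [0.6302, -0.0235, 0.0714]
tool_rot: [3.14, -0.001, 0.72]
contact_force: [0.6, 0.3, -1.3]
opening: 0.0594
```

```bash
python3 - <<'E'
from hub import *
s=robot.observe();print(np.round(s['contact_force'],1),np.round(s['torque'],3))
plan(.630,-.0238,.060,np.deg2rad(41.3))
hub('h3',[.630,-.0238])
held(np.load('P_h3.npy'),s,.03,.007)
E
```

```text
[ 0.6  0.3 -1.3] [-0.111  0.148  0.039]
shift [-0.0004  0.0001  0.0114] yaw -0.0007 q [-0.16  0.68  1.41 -0.    1.05  0.69] q6 end ~ 0.81
tool [ 0.6302 -0.0235  0.0714] 41.26 t 7.975 qv 0.012
rect ((635.12451171875, -10.985626220703125), (122.1551284790039, 83.30891418457031), 70.0596694946289)
close 68 [0.6589 0.0178 0.05  ]
close 123 [0.634  0.0261 0.05  ]
nose 840 ((630.9086303710938, -23.274574279785156), 11.558703422546387) [ 0.6319 -0.0225] 0.07652520011330438
tab n 1250 top z in tool -0.0215 tilt [-0.0037 -0.002  -0.0212]
tab end x 0.0578
width 0.0137 centreline slope deg -0.45 y at 0 -0.0004 y at .045 -0.0007
```

View pics/h3.png

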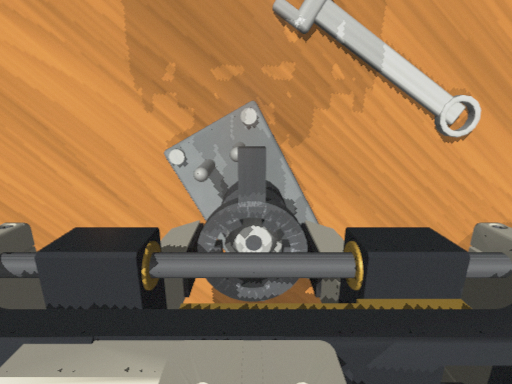

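Call:
apply_moves([
  {"tx":0,"ty":0,"tz":0.013,"yaw":0,"grip":-0.2},
  {"tx":0,"ty":0,"tz":0.015,"yaw":0,"grip":-0.2},
  {"tx":0,"ty":0,"tz":0.015,"yaw":0,"grip":-0.2},
])

```text
time: 8.4
tool_pos: [0.6295, -0.023, 0.0549]
tool_rot: [-3.141, 0.001, 0.721]
contact_force: [-0.0, -2.3, -1.6]
opening: 0.0591
```

Call:
apply_moves([
  {"tx":0,"ty":0,"tz":0.0015,"yaw":0,"grip":-0.2},
  {"tx":0,"ty":0,"tz":0.0015,"yaw":0,"grip":-0.2},
])

```text
time: 8.65
tool_pos: [0.63, -0.0232, 0.0538]
tool_rot: [3.141, -0.0, 0.721]
contact_force: [-1.0, -4.0, -0.7]
opening: 0.0596
```

Call:
apply_moves([
  {"tx":0,"ty":0,"tz":0.0015,"yaw":0,"grip":-0.2},
  {"tx":0,"ty":0,"tz":0.0015,"yaw":0,"grip":-0.2},
])

```text
time: 8.9
tool_pos: [0.6301, -0.0233, 0.0522]
tool_rot: [3.141, -0.0, 0.721]
contact_force: [-0.5, -5.8, -0.7]
opening: 0.0593
```

Call:
apply_moves([
  {"tx":-0.0006,"ty":0.0007,"tz":0.001,"yaw":0,"grip":-0.2},
  {"tx":-0.0006,"ty":0.0007,"tz":0.001,"yaw":0,"grip":-0.2},
])

```text
time: 9.15
tool_pos: [0.6298, -0.0234, 0.0509]
tool_rot: [-3.141, -0.0, 0.721]
contact_force: [0.1, -1.9, -1.4]
opening: 0.0592
```

```bash
python3 - <<'E'
from h import *
s=robot.observe();print(np.round(s['contact_force'],1),np.round(s['torque'],3),s['tool_pos'],np.rad2deg(s['tool_rot']))
E
```

```text
[ 0.1 -1.9 -1.4] [-0.426  0.082 -0.007] [ 0.62976222 -0.02342758  0.05085772] [-1.79974634e+02 -1.13935479e-02  4.12949067e+01]
```

Call:
apply_moves([
  {"tx":-0.0003,"ty":0.0003,"tz":0.002,"yaw":0,"grip":-0.2},
  {"tx":-0.0003,"ty":0.0003,"tz":0.004,"yaw":0,"grip":-0.2},
  {"tx":-0.0003,"ty":0.0003,"tz":0.0055,"yaw":0,"grip":-0.2},
  {"tx":-0.0003,"ty":0.0003,"tz":0.0055,"yaw":0,"grip":-0.2},
])

```text
time: 9.65
tool_pos: [0.6296, -0.0238, 0.0453]
tool_rot: [-3.141, 0.0, 0.721]
contact_force: [-0.0, -0.1, -2.5]
opening: 0.0593
```

```bash
python3 - <<'E'
from h import *
s=robot.observe();print(np.round(s['contact_force'],1),np.round(s['torque'],3),s['tool_pos'],np.rad2deg(s['tool_rot']))
E
```

```text
[-0.  -0.1 -2.5] [-0.075  0.192 -0.04 ] [ 0.62961338 -0.02381022  0.0453245 ] [-1.79964563e+02  4.81360691e-03  4.13022381e+01]
```

Call:
apply_moves([
  {"tx":0,"ty":0,"tz":0,"yaw":-0.06,"grip":-0.2},
  {"tx":0,"ty":0,"tz":0,"yaw":-0.13,"grip":-0.2},
  {"tx":0,"ty":0,"tz":0,"yaw":-0.2,"grip":-0.2},
  {"tx":0,"ty":0,"tz":0,"yaw":-0.25,"grip":-0.2},
  {"tx":0,"ty":0,"tz":0,"yaw":-0.25,"grip":-0.2},
])

```text
time: 10.28
tool_pos: [0.6298, -0.0247, 0.0455]
tool_rot: [3.141, 0.0, 0.97]
contact_force: [0.9, -4.6, -3.5]
opening: 0.0595
```

```bash
python3 - <<'E'
from h import *
s=robot.observe();print(np.round(s['contact_force'],1),np.round(s['torque'],3),s['tool_pos'],np.rad2deg(s['tool_rot']))
E
```

```text
[ 0.9 -4.6 -3.5] [-0.794  0.072 -0.122] [ 0.62983339 -0.02466831  0.04552098] [1.79974079e+02 2.48026710e-02 5.55764077e+01]
```

Call:
apply_moves([
  {"tx":-0.0006,"ty":0.0004,"tz":0,"yaw":-0.06,"grip":-0.2},
  {"tx":-0.0006,"ty":0.0004,"tz":0,"yaw":-0.13,"grip":-0.2},
  {"tx":-0.0006,"ty":0.0004,"tz":0,"yaw":-0.2,"grip":-0.2},
  {"tx":-0.0006,"ty":0.0004,"tz":0,"yaw":-0.25,"grip":-0.2},
  {"tx":-0.0006,"ty":0.0004,"tz":0,"yaw":-0.25,"grip":-0.2},
  {"tx":-0.0006,"ty":0.0004,"tz":0,"yaw":-0.25,"grip":-0.2},
])

```text
time: 11.02
tool_pos: [0.6298, -0.0248, 0.0455]
tool_rot: [3.141, -0.0, 1.219]
contact_force: [1.0, -2.2, -3.1]
opening: 0.059
```

```bash
python3 - <<'E'
from hub import *
s=robot.observe();print(np.round(s['contact_force'],1),np.round(s['torque'],3),s['tool_pos'],np.rad2deg(s['tool_rot']))
hub('h4',[.630,-.0238])
held(np.load('P_h4.npy'),s,.03,.007)
E
```

```text
[ 1.  -2.2 -3.1] [-0.431 -0.09  -0.048] [ 0.62984342 -0.02480045  0.04554663] [ 1.79990276e+02 -4.15871161e-03  6.98650494e+01]
tool [ 0.6298 -0.0248  0.0455] 69.87 t 11.025 qv 0.004
rect ((629.61962890625, -24.161270141601562), (149.022705078125, 83.03870391845703), 69.96156311035156)
close 163 [0.6593 0.0165 0.05  ]
close 153 [0.6334 0.0259 0.05  ]
close 40 [ 0.5975 -0.0016  0.05  ]
close 31 [ 0.6689 -0.0276  0.05  ]
close 27 [ 0.6326 -0.0705  0.05  ]
close 25 [ 0.5975 -0.0579  0.05  ]
wide 40 [0.6488 0.0295 0.059 ]
wide 95 [ 5.948e-01 -3.000e-04  5.900e-02]
wide 88 [ 0.6717 -0.0284  0.059 ]
nose 280 ((630.5316162109375, -22.996864318847656), 11.757290840148926) [ 0.6313 -0.0192] 0.07618897252576654
tab n 1246 top z in tool -0.021 tilt [ 0.0596  0.0022 -0.0233]
tab end x 0.0577
width 0.0137 centreline slope deg -0.75 y at 0 -0.0 y at .045 -0.0006
```

View pics/h4.png

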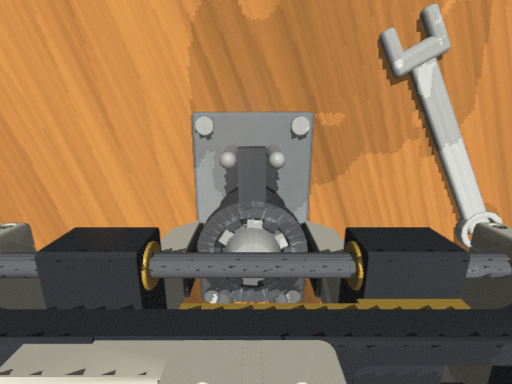

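Call:
apply_moves([
  {"tx":-0.0004,"ty":0.0002,"tz":0.002,"yaw":0,"grip":-0.2},
  {"tx":-0.0004,"ty":0.0002,"tz":0.004,"yaw":0,"grip":-0.2},
  {"tx":-0.0004,"ty":0.0002,"tz":0.006,"yaw":0,"grip":-0.2},
  {"tx":-0.0004,"ty":0.0002,"tz":0.008,"yaw":0,"grip":-0.2},
  {"tx":-0.0004,"ty":0.0002,"tz":0.008,"yaw":0,"grip":-0.2},
])

```text
time: 11.7
tool_pos: [0.6299, -0.025, 0.0374]
tool_rot: [3.141, -0.0, 1.221]
contact_force: [1.2, 0.9, -0.0]
opening: 0.0593
```

Call:
apply_moves([
  {"tx":0,"ty":0,"tz":0.003,"yaw":0,"grip":-0.2},
  {"tx":0,"ty":0,"tz":0.006,"yaw":0,"grip":-0.2},
  {"tx":0,"ty":0,"tz":0.008,"yaw":0,"grip":-0.2},
  {"tx":0,"ty":0,"tz":0.008,"yaw":0,"grip":-0.2},
])

```text
time: 12.2
tool_pos: [0.6299, -0.0251, 0.0293]
tool_rot: [-3.142, -0.0, 1.221]
contact_force: [1.3, 2.2, -0.6]
opening: 0.0594
```

Call:
apply_moves([
  {"tx":0.0002,"ty":0,"tz":0.0015,"yaw":0,"grip":-0.2},
  {"tx":0.0002,"ty":0,"tz":0.0015,"yaw":0,"grip":-0.2},
])

```text
time: 12.45
tool_pos: [0.6299, -0.0251, 0.028]
tool_rot: [3.142, -0.0, 1.221]
contact_force: [0.5, 1.8, 1.0]
opening: 0.0593
```

Call:
apply_moves([
  {"tx":0.0002,"ty":0,"tz":0.001,"yaw":0,"grip":-0.2},
  {"tx":0.0002,"ty":0,"tz":0.001,"yaw":0,"grip":-0.2},
])

```text
time: 12.7
tool_pos: [0.6299, -0.025, 0.0279]
tool_rot: [3.141, 0.0, 1.221]
contact_force: [-2.3, 1.2, 6.7]
opening: 0.0595
```

Call:
apply_moves([
  {"tx":0,"ty":0,"tz":-0.0008,"yaw":0,"grip":0.7},
  {"tx":0,"ty":0,"tz":-0.0008,"yaw":0,"grip":0.7},
  {"tx":0,"ty":0,"tz":-0.0008,"yaw":0,"grip":0.7},
  {"tx":0,"ty":0,"tz":-0.0008,"yaw":0,"grip":0.7},
])

```text
time: 13.2
tool_pos: [0.6299, -0.0249, 0.0277]
tool_rot: [-3.141, 0.0, 1.221]
contact_force: [-0.2, 0.4, 0.4]
opening: 0.0779
```

Call:
apply_moves([
  {"tx":0,"ty":0,"tz":-0.03,"yaw":0,"grip":0.7},
  {"tx":0,"ty":0,"tz":-0.08,"yaw":0,"grip":0.7},
  {"tx":0,"ty":0,"tz":-0.13,"yaw":0,"grip":1},
  {"tx":0,"ty":0,"tz":-0.13,"yaw":0,"grip":1},
  {"tx":0,"ty":0,"tz":-0.13,"yaw":0,"grip":1},
])

```text
time: 13.82
tool_pos: [0.6295, -0.0248, 0.1574]
tool_rot: [-3.141, 0.0, 1.221]
contact_force: [0.3, 0.4, 0.6]
opening: 0.0918
```

```bash
cat >> hub.py <<'E'
def ringz(P,c,yaw,rlo,rhi,tw):
    v=P[...,:2]-c;u=v@[np.cos(yaw),np.sin(yaw)];w=v@[-np.sin(yaw),np.cos(yaw)];r=np.hypot(u,w)
    for nm,m in(('ring+u',(r>rlo)&(r<rhi)&(u>.012)),('ring-u',(r>rlo)&(r<rhi)&(u<-.012)),('ring+w',(r>rlo)&(r<rhi)&(w>.012)),('ring-w',(r>rlo)&(r<rhi)&(w<-.012)),('tab',(abs(w)<tw)&(u>.036)&(u<.054))):
        print(nm,m.sum(),np.percentile(P[m][:,2],[10,50,90]).round(4) if m.sum() else '')
E
python3 - <<'E'
from hub import *
s=robot.observe();print(np.round(s['contact_force'],1),s['opening'])
W,P=hub('h5',[.630,-.0238]);teeth(W,np.array([.630,-.0245]))
ringz(P,np.array([.630,-.0242]),np.deg2rad(70),.0225,.0285,.005)
E
```

```text
[0.3 0.4 0.6] 0.09175806466875737
tool [ 0.6295 -0.0248  0.1574] 69.95 t 13.825 qv 0.024
rect ((629.016357421875, -23.639137268066406), (148.10765075683594, 82.52085876464844), 69.88847351074219)
close 220 [0.6448 0.0206 0.05  ]
close 43 [0.6326 0.0264 0.05  ]
close 39 [0.6588 0.0168 0.05  ]
close 22 [ 0.5963 -0.0593  0.05  ]
close 26 [ 0.6311 -0.0722  0.05  ]
wide 28 [ 0.5946 -0.0612  0.059 ]
wide 28 [ 0.6308 -0.0746  0.059 ]
nose 206 ((629.5761108398438, -23.439847946166992), 10.956096649169922) [ 0.6293 -0.0232] 0.07594486594141256
teeth angle mod60 6.894457791148909 strength 0.6806213489444943 100
ring+u 10634 [0.2393 0.2644 0.2729]
ring-u 246 [0.0474 0.0483 0.0492]
ring+w 633 [0.0477 0.2376 0.2702]
ring-w 1123 [0.0479 0.2578 0.2658]
tab 208 [0.0473 0.0482 0.0492]
```

View pics/h5.png

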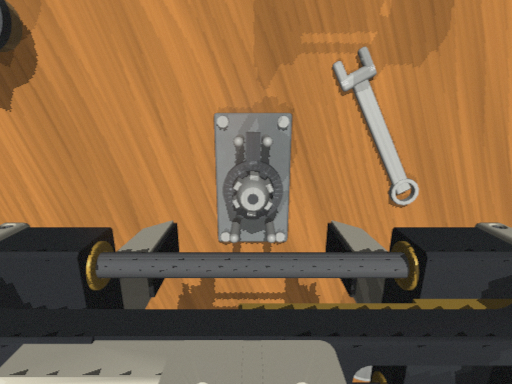

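```bash
python3 - <<'E'
from h import *
plan(.440,.209,.12,np.deg2rad(232))
E
```

```text
shift [ 0.1548 -0.2577  0.0371] yaw -2.8284 q [-0.16  0.59  1.31  0.    1.24  0.19] q6 end ~ -2.03
```

Call:
apply_moves([
  {"tx":0.155,"ty":-0.258,"tz":0.0,"yaw":-1.45,"grip":1},
  {"tx":0.155,"ty":-0.258,"tz":0.0,"yaw":-1.45,"grip":1},
  {"tx":0.155,"ty":-0.258,"tz":0.0,"yaw":-1.45,"grip":1},
  {"tx":0.155,"ty":-0.258,"tz":0.0,"yaw":-1.45,"grip":1},
  {"tx":0.155,"ty":-0.258,"tz":0.037,"yaw":-1.45,"grip":1},
  {"tx":0.155,"ty":-0.258,"tz":0.037,"yaw":-1.45,"grip":1},
  {"tx":0.155,"ty":-0.258,"tz":0.037,"yaw":-1.45,"grip":1},
  {"tx":0.155,"ty":-0.258,"tz":0.037,"yaw":-1.45,"grip":1},
])

```text
time: 14.88
tool_pos: [0.4396, 0.2092, 0.1193]
tool_rot: [-3.139, -0.002, 2.677]
contact_force: [-0.1, 1.0, 0.3]
opening: 0.0921
```

```bash
python3 - <<'E'
from h import *
plan(.440,.209,.12,np.deg2rad(232))
E
```

```text
shift [-0.0004  0.     -0.0007] yaw -1.3726 q [ 0.29  0.4   1.78  0.    0.97 -0.82] q6 end ~ -2.03
```

Call:
apply_moves([
  {"tx":0,"ty":0,"tz":0.0,"yaw":-1.37,"grip":1},
  {"tx":0,"ty":0,"tz":0.0,"yaw":-1.37,"grip":1},
  {"tx":0,"ty":0,"tz":0.0,"yaw":-1.37,"grip":1},
  {"tx":0,"ty":0,"tz":0.0,"yaw":-1.37,"grip":1},
  {"tx":0,"ty":0,"tz":0.0,"yaw":-1.37,"grip":1},
  {"tx":0,"ty":0,"tz":0.0,"yaw":-1.37,"grip":1},
  {"tx":0,"ty":0,"tz":0.0,"yaw":-1.37,"grip":1},
  {"tx":0,"ty":0,"tz":0.0,"yaw":-1.37,"grip":1},
])

```text
time: 15.88
tool_pos: [0.4397, 0.2089, 0.1194]
tool_rot: [3.14, -0.003, -2.239]
contact_force: [-0.1, 0.3, 1.2]
opening: 0.0916
```

```bash
python3 - <<'E'
from h import *
from fit import fit
W=plate('wide',.03,.035,'k1')
if W is not None:
    x,f=fit(W,.032,.012,[.44,.209],np.deg2rad(232));print(x[:2].round(4),np.rad2deg(x[2]),f)
    plan(x[0],x[1],.09,x[2])
E
```

```text
tool [0.4397 0.2089 0.1194] -128.29 t 15.875 F [-0.1  0.3  1.2]
[203.9 251.6] 0.8 [0.4445 0.2151 0.03  ]
[144.9 253.7] 0.81 [0.409  0.1735 0.03  ]Traceback (most recent call last):
  File "<stdin>", line 3, in <module>
  File "h.py", line 32, in plate
    W=np.array([back('wrist',p,zt)[:2] for p in uv])
                ~~~~^^^^^^^^^^^^^^
  File "h.py", line 5, in back
    c=robot.get_calibration(cam);K=np.array(c['camera_matrix']);R=np.array(c['R']);t=np.array(c['t'])
ValueError: time passes only in moves, steps and waits
```

View pics/k1.png

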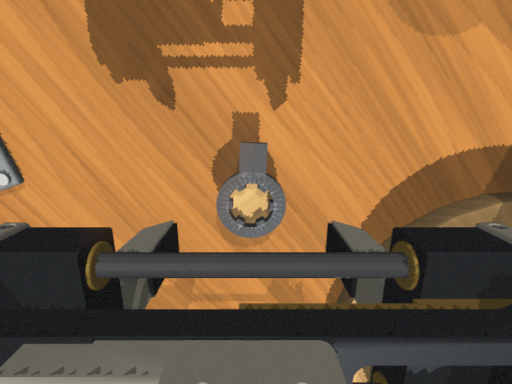

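```bash
sed -i "s/W=np.array(\[back('wrist',p,zt)\[:2\] for p in uv\])/W=backs('wrist',uv,zt)/" h.py
sed -i "s/W=np.array(\[back('wrist',p,.077)\[:2\] for p in uv.astype(float)\])/W=backs('wrist',uv,.077)/;s/W=np.array(\[back('wrist',p,.067)\[:2\] for p in np.argwhere(m).astype(float)\])/W=backs('wrist',np.argwhere(m),.067)/" hub.py
cat >> h.py <<'E'
def backs(cam,uv,z):
    c=robot.get_calibration(cam);K=np.array(c['camera_matrix']);R=np.array(c['R']);t=np.array(c['t'])
    uv=np.asarray(uv,float);D=np.c_[uv[:,1],uv[:,0],np.ones(len(uv))]@np.linalg.inv(K).T@R;o=-R.T@t
    return (o+D*((z-o[2])/D[:,2])[:,None])[:,:2]
E
python3 - <<'E'
from h import *
from fit import fit
W=plate('wide',.03,.035,'k2')
if W is not None:
    x,f=fit(W,.032,.012,[.44,.209],np.deg2rad(232));print(x[:2].round(4),np.rad2deg(x[2]),f)
    plan(x[0],x[1],.012,x[2])
E
```

```text
tool [0.4401 0.209  0.12  ] -128.56 t 16.075 F [ 0.6 -0.7  0.4]
[203.1 250.3] 0.58 [0.4458 0.2141 0.03  ]
[143.9 250.4] 0.97 [0.4115 0.1712 0.03  ]
outline 0.86 3109 0.03431087950213607
[0.4454 0.2141] 229.62294499121055 0.05199716034482679
shift [-0.0069 -0.0007  0.1087] yaw 0.0325 q [ 0.29  0.39  1.77  0.    0.97 -2.18] q6 end ~ -1.99
```

Call:
apply_moves([
  {"tx":-0.007,"ty":-0.0007,"tz":0.02,"yaw":0.033,"grip":1},
  {"tx":-0.007,"ty":-0.0007,"tz":0.06,"yaw":0.033,"grip":1},
  {"tx":-0.007,"ty":-0.0007,"tz":0.107,"yaw":0.033,"grip":1},
  {"tx":-0.007,"ty":-0.0007,"tz":0.107,"yaw":0.033,"grip":1},
  {"tx":-0.007,"ty":-0.0007,"tz":0.107,"yaw":0.033,"grip":-0.2},
  {"tx":-0.007,"ty":-0.0007,"tz":0.107,"yaw":0.033,"grip":-0.2},
  {"tx":-0.007,"ty":-0.0007,"tz":0.107,"yaw":0.033,"grip":-0.2},
  {"tx":-0.007,"ty":-0.0007,"tz":0.107,"yaw":0.033,"grip":-0.2},
], force=45)

```text
time: 17.27
tool_pos: [0.4463, 0.2146, 0.0151]
tool_rot: [-3.141, 0.002, -2.275]
contact_force: [-1.1, -0.2, 7.2]
opening: 0.0632
```

Call:
apply_moves([
  {"tx":0,"ty":0,"tz":0,"yaw":0,"grip":-0.2},
  {"tx":0,"ty":0,"tz":-0.02,"yaw":0,"grip":-0.2},
  {"tx":0,"ty":0,"tz":-0.08,"yaw":0,"grip":-0.2},
  {"tx":0,"ty":0,"tz":-0.12,"yaw":0,"grip":-0.2},
  {"tx":0,"ty":0,"tz":-0.12,"yaw":0,"grip":-0.2},
  {"tx":0,"ty":0,"tz":-0.12,"yaw":0,"grip":-0.2},
])

```text
time: 18.02
tool_pos: [0.4449, 0.214, 0.1332]
tool_rot: [3.141, -0.001, -2.275]
contact_force: [0.8, -0.2, -2.0]
opening: 0.0635
```

```bash
python3 - <<'E'
from h import *
s=robot.observe();print(np.round(s['contact_force'],1),np.round(s['torque'],3),s['opening'],s['tool_pos'])
im,d=robot.read_camera('wrist');save('k3.png',im);P=cloud('wrist',d);np.save('P_k3.npy',P)
held(P,s,.032,.012)
H=np.array([.630,-.0245]);a=np.deg2rad(247);p=H-.085*np.array([np.cos(a),np.sin(a)])
plan(p[0],p[1],.135,a)
E
```

```text
[ 0.8 -0.2 -2. ] [ 0.161  0.109 -0.038] 0.06349337036850955 [0.44487466 0.21401902 0.13315796]
tab n 2088 top z in tool -0.0184 tilt [-0.0011 -0.0013 -0.0184]
tab end x 0.0583
width 0.0236 centreline slope deg -1.26 y at 0 0.0015 y at .045 0.0005
shift [-0.0195 -0.2703 -0.0028] yaw -0.3031 q [ 0.29  0.39  1.74  0.    1.01 -2.14] q6 end ~ -2.66
```

View pics/k3.png

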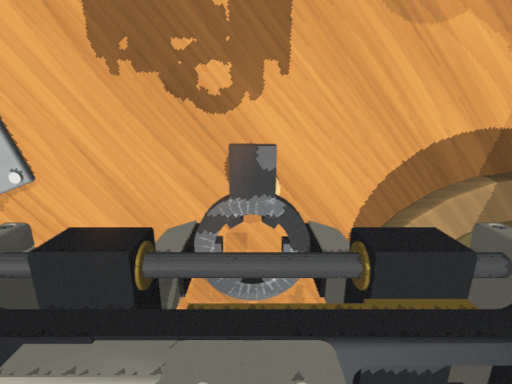

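Call:
apply_moves([
  {"tx":-0.0195,"ty":-0.27,"tz":-0.003,"yaw":-0.303,"grip":-0.2},
  {"tx":-0.0195,"ty":-0.27,"tz":-0.003,"yaw":-0.303,"grip":-0.2},
  {"tx":-0.0195,"ty":-0.27,"tz":-0.003,"yaw":-0.303,"grip":-0.2},
  {"tx":-0.0195,"ty":-0.27,"tz":-0.003,"yaw":-0.303,"grip":-0.2},
  {"tx":-0.0195,"ty":-0.27,"tz":-0.003,"yaw":-0.303,"grip":-0.2},
  {"tx":-0.0195,"ty":-0.27,"tz":-0.003,"yaw":-0.303,"grip":-0.2},
  {"tx":-0.0195,"ty":-0.27,"tz":-0.003,"yaw":-0.303,"grip":-0.2},
  {"tx":-0.0195,"ty":-0.27,"tz":-0.003,"yaw":-0.303,"grip":-0.2},
])

```text
time: 19.08
tool_pos: [0.663, 0.0554, 0.1366]
tool_rot: [3.14, -0.0, -1.971]
contact_force: [-0.3, -0.1, -2.5]
opening: 0.0632
```

Call:
apply_moves([
  {"tx":0,"ty":0,"tz":0,"yaw":0,"grip":-0.2},
])

```text
time: 19.2
tool_pos: [0.6635, 0.0551, 0.1372]
tool_rot: [-3.142, 0.0, -1.971]
contact_force: [-0.9, 0.7, -2.4]
opening: 0.0636
```

```bash
python3 - <<'E'
from hub import *
W,P=hub('h6',[.630,-.0243])
for c in([.630,-.0243],[.631,-.0243],[.63,-.0233],[.629,-.0253]): teeth(W,np.array(c))
plan(.630,-.0245,.075,np.deg2rad(247))
E
```

```text
tool [0.6635 0.0551 0.1372] -112.95 t 19.2 qv 0.007
rect ((630.358642578125, -24.80365753173828), (148.81825256347656, 83.22103881835938), 69.83849334716797)
close 26 [ 0.5983 -0.0608  0.05  ]
close 25 [ 0.6317 -0.0725  0.05  ]
close 35 [0.6427 0.0103 0.05  ]
wide 93 [ 0.5963 -0.0626  0.059 ]
wide 95 [ 0.6318 -0.0757  0.059 ]
nose 652 ((629.9552001953125, -24.616424560546875), 11.809142112731934) [ 0.6303 -0.0245] 0.0763562811069132
teeth angle mod60 5.973529453142223 strength 0.7094390696803682 225
teeth angle mod60 5.847888809090084 strength 0.7086643444504505 235
teeth angle mod60 5.9357064899304675 strength 0.6524802850720016 223
teeth angle mod60 5.810604443349926 strength 0.6392046056113722 223
shift [0.0863 0.     0.0622] yaw 0.0007 q [-0.03  0.67  1.22  0.    1.25 -2.77] q6 end ~ -2.78
```

View pics/h6.png

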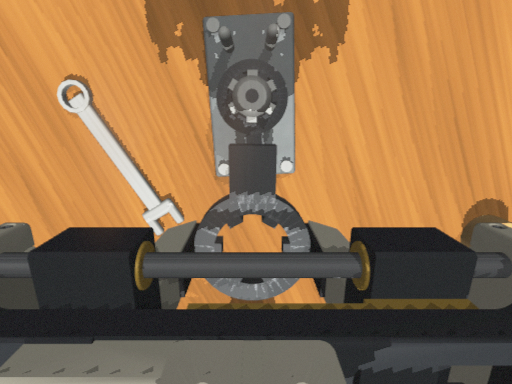

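Call:
apply_moves([
  {"tx":0.05,"ty":0,"tz":0,"yaw":0.025,"grip":-0.2},
  {"tx":0.0858,"ty":-0.0003,"tz":0,"yaw":0.025,"grip":-0.2},
  {"tx":0.0858,"ty":-0.0003,"tz":0,"yaw":0.025,"grip":-0.2},
  {"tx":0.0858,"ty":-0.0003,"tz":0.04,"yaw":0.025,"grip":-0.2},
  {"tx":0.0858,"ty":-0.0003,"tz":0.066,"yaw":0.025,"grip":-0.2},
  {"tx":0.0858,"ty":-0.0003,"tz":0.066,"yaw":0.025,"grip":-0.2},
  {"tx":0.0858,"ty":-0.0003,"tz":0.066,"yaw":0.025,"grip":-0.2},
])

```text
time: 20.12
tool_pos: [0.6317, -0.0244, 0.0722]
tool_rot: [-3.14, 0.001, -1.997]
contact_force: [-0.1, -0.4, -1.2]
opening: 0.0636
```

```bash
python3 - <<'E'
from hub import *
W,P=hub('h7',[.630,-.0245])
s=robot.observe();print(np.round(s['contact_force'],1),np.round(s['torque'],3),np.round(s['qpos'],2))
held(P,s,.032,.012)
E
```

```text
tool [ 0.6317 -0.0244  0.0722] -114.4 t 20.125 qv 0.014
rect ((630.1876831054688, -24.93988800048828), (149.14254760742188, 83.24458312988281), 69.92939758300781)
close 21 [ 0.6282 -0.0785  0.05  ]
wide 102 [ 0.5951 -0.0631  0.059 ]
wide 145 [ 0.6312 -0.0765  0.059 ]
nose 938 ((629.753173828125, -25.940338134765625), 11.714888572692871) [ 0.6296 -0.0258] 0.07658815901862918
[ 0.5 -1.3 -1.2] [0.07  0.063 0.016] [-0.16  0.68  1.4   0.    1.06 -2.88]
tab n 2064 top z in tool -0.0189 tilt [-0.0006 -0.001  -0.0188]
tab end x 0.0579
width 0.0237 centreline slope deg -0.73 y at 0 0.0009 y at .045 0.0003
```

View pics/h7.png

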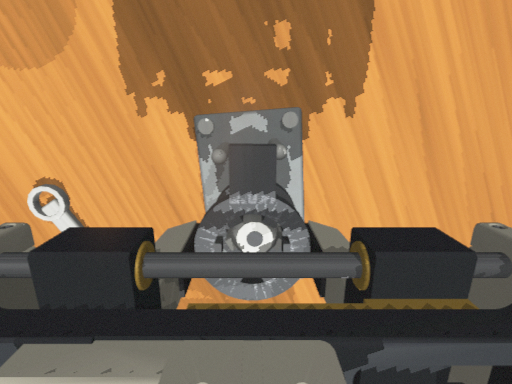

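Call:
apply_moves([
  {"tx":0.0004,"ty":0.0009,"tz":0.012,"yaw":0,"grip":-0.2},
  {"tx":0.0004,"ty":0.0009,"tz":0.013,"yaw":0,"grip":-0.2},
  {"tx":0.0004,"ty":0.0009,"tz":0.013,"yaw":0,"grip":-0.2},
])

```text
time: 20.55
tool_pos: [0.6297, -0.0248, 0.0579]
tool_rot: [3.141, 0.0, -1.997]
contact_force: [0.2, 0.0, -2.1]
opening: 0.0634
```

Call:
apply_moves([
  {"tx":0,"ty":0,"tz":0.0015,"yaw":0,"grip":-0.2},
  {"tx":0,"ty":0,"tz":0.0015,"yaw":0,"grip":-0.2},
])

```text
time: 20.8
tool_pos: [0.6298, -0.0249, 0.0564]
tool_rot: [-3.141, 0.0, -1.997]
contact_force: [0.9, 1.5, -1.8]
opening: 0.0634
```

Call:
apply_moves([
  {"tx":0,"ty":0,"tz":0.0015,"yaw":0,"grip":-0.2},
  {"tx":0,"ty":0,"tz":0.0015,"yaw":0,"grip":-0.2},
])

```text
time: 21.05
tool_pos: [0.6298, -0.0248, 0.0548]
tool_rot: [-3.142, 0.0, -1.997]
contact_force: [0.2, 0.6, -2.2]
opening: 0.0633
```

Call:
apply_moves([
  {"tx":0,"ty":0,"tz":0.0015,"yaw":0,"grip":-0.2},
  {"tx":0,"ty":0,"tz":0.0015,"yaw":0,"grip":-0.2},
])

```text
time: 21.3
tool_pos: [0.6298, -0.0248, 0.0533]
tool_rot: [-3.142, 0.0, -1.997]
contact_force: [0.8, -0.2, -2.0]
opening: 0.063
```

```bash
python3 - <<'E'
from hub import *
s=robot.observe();print(np.round(s['contact_force'],1),np.round(s['torque'],3),np.round(s['qpos'],2),np.rad2deg(s['tool_rot']))
E
```

```text
[ 0.8 -0.2 -2. ] [ 0.152  0.008 -0.022] [-0.16  0.7   1.42  0.    1.02 -2.88] [-1.79999663e+02  7.97099893e-03 -1.14443262e+02]
```

Call:
apply_moves([
  {"tx":0,"ty":0,"tz":0,"yaw":-0.03,"grip":-0.2},
  {"tx":0,"ty":0,"tz":0,"yaw":-0.065,"grip":-0.2},
  {"tx":0,"ty":0,"tz":0,"yaw":-0.065,"grip":-0.2},
  {"tx":0,"ty":0,"tz":0,"yaw":-0.065,"grip":-0.2},
])

```text
time: 21.8
tool_pos: [0.63, -0.0245, 0.0534]
tool_rot: [-3.141, 0.001, -1.933]
contact_force: [2.5, 4.0, -2.8]
opening: 0.0631
```

```bash
python3 - <<'E'
from hub import *
W,P=hub('h8',[.630,-.0245])
s=robot.observe();print(np.round(s['contact_force'],1),np.round(s['torque'],3),np.round(s['qpos'],2),np.rad2deg(s['tool_rot']))
held(P,s,.032,.012)
im=cv2.imread('pics/h8.png');cv2.imwrite('pics/h8b.png',cv2.resize(im[90:300,160:350],None,fx=3,fy=2.8,interpolation=cv2.INTER_CUBIC))
E
```

```text
tool [ 0.63   -0.0245  0.0534] -110.73 t 21.8 qv 0.002
rect ((629.9009399414062, -24.776763916015625), (149.0402374267578, 83.3667221069336), 69.95675659179688)
close 20 [ 0.5965 -0.0674  0.05  ]
close 24 [ 0.6276 -0.0778  0.05  ]
close 60 [0.6598 0.015  0.05  ]
close 64 [0.6329 0.025  0.05  ]
close 59 [0.6468 0.0214 0.05  ]
wide 165 [ 0.631  -0.0764  0.059 ]
wide 157 [ 0.5959 -0.0635  0.059 ]
wide 54 [ 0.663  -0.0477  0.059 ]
wide 62 [ 0.5896 -0.0199  0.059 ]
nose 459 ((628.8251342773438, -27.1256103515625), 10.899798393249512) [ 0.6278 -0.0306] 0.07622753000189128
[ 2.9  3.2 -2.8] [ 0.815 -0.354 -0.111] [-0.16  0.7   1.42  0.    1.02 -2.94] [-1.79978418e+02  4.09128712e-02 -1.10726797e+02]
tab n 2058 top z in tool -0.0188 tilt [ 0.0248 -0.0003 -0.0198]
tab end x 0.0579
width 0.0236 centreline slope deg -0.47 y at 0 0.0007 y at .045 0.0003
```

View pics/h8b.png

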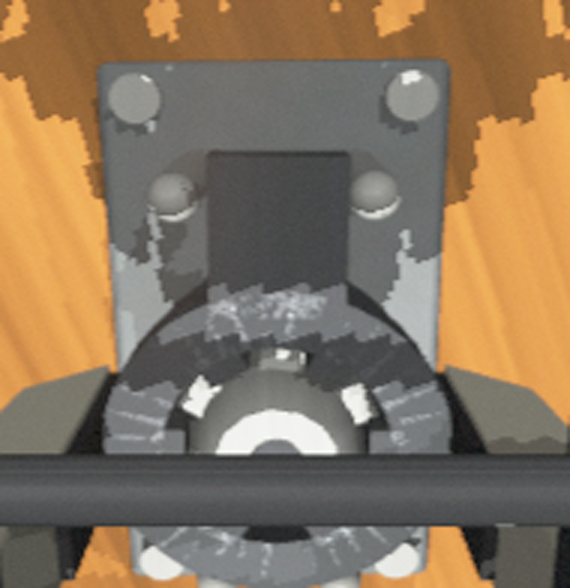

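Call:
apply_moves([
  {"tx":-0.0006,"ty":-0.0004,"tz":0,"yaw":-0.018,"grip":-0.2},
  {"tx":-0.0006,"ty":-0.0004,"tz":0.001,"yaw":-0.018,"grip":-0.2},
  {"tx":-0.0006,"ty":-0.0004,"tz":0.003,"yaw":-0.018,"grip":-0.2},
  {"tx":-0.0006,"ty":-0.0004,"tz":0.003,"yaw":-0.018,"grip":-0.2},
])

```text
time: 22.35
tool_pos: [0.6303, -0.024, 0.0505]
tool_rot: [3.142, 0.001, -1.914]
contact_force: [0.8, 6.6, -0.6]
opening: 0.0639
```

```bash
python3 - <<'E'
from hub import *
W,P=hub('h9',[.630,-.0245])
s=robot.observe();print(np.round(s['contact_force'],1),np.round(s['torque'],3),np.round(s['qpos'],2),np.rad2deg(s['tool_rot']))
held(P,s,.032,.012)
im=cv2.imread('pics/h9.png');cv2.imwrite('pics/h9b.png',cv2.resize(im[90:300,160:350],None,fx=3,fy=2.8,interpolation=cv2.INTER_CUBIC))
E
```

```text
tool [ 0.6303 -0.024   0.0505] -109.69 t 22.35 qv 0.001
rect ((629.9827880859375, -24.7901611328125), (148.98724365234375, 83.1251220703125), 70.0243911743164)
close 27 [ 0.6283 -0.0787  0.05  ]
close 25 [ 0.5973 -0.0668  0.05  ]
close 63 [0.659 0.014 0.05 ]
close 63 [0.6326 0.0236 0.05  ]
close 59 [0.6463 0.0197 0.05  ]
wide 163 [ 0.6308 -0.0763  0.059 ]
wide 164 [ 0.5958 -0.0635  0.059 ]
wide 78 [ 0.6648 -0.0472  0.059 ]
wide 74 [ 0.5889 -0.0201  0.059 ]
nose 411 ((628.3469848632812, -28.400463104248047), 10.423995018005371) [ 0.6276 -0.031 ] 0.07618087833702654
[ 0.9  6.4 -0.5] [ 1.054 -0.092 -0.114] [-0.16  0.71  1.42  0.    1.02 -2.96] [ 1.79991046e+02  3.30234383e-02 -1.09694660e+02]
tab n 2043 top z in tool -0.0189 tilt [ 0.046  -0.0009 -0.0207]
tab end x 0.0579
width 0.0236 centreline slope deg -0.5 y at 0 0.0007 y at .045 0.0003
```

View pics/h9b.png

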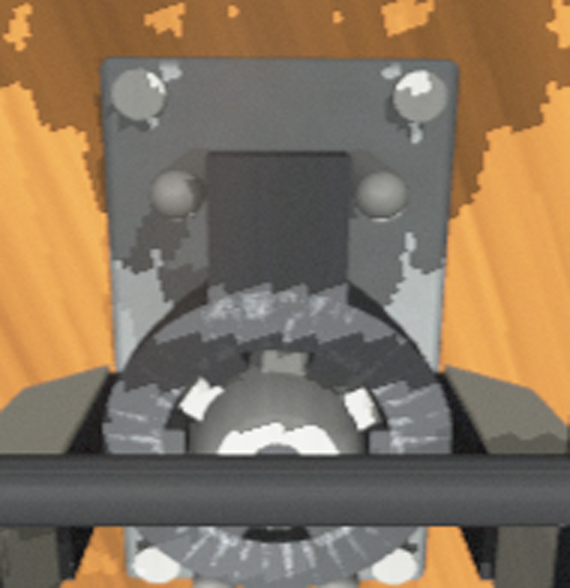

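Call:
apply_moves([
  {"tx":-0.0007,"ty":0.0002,"tz":0.0,"yaw":0,"grip":-0.2},
  {"tx":-0.0007,"ty":0.0002,"tz":0.0015,"yaw":0,"grip":-0.2},
  {"tx":-0.0007,"ty":0.0002,"tz":0.003,"yaw":0,"grip":-0.2},
  {"tx":-0.0007,"ty":0.0002,"tz":0.003,"yaw":0,"grip":-0.2},
])

```text
time: 22.9
tool_pos: [0.6303, -0.0238, 0.0473]
tool_rot: [3.142, -0.0, -1.914]
contact_force: [1.1, 3.0, -0.2]
opening: 0.0634
```

```bash
python3 - <<'E'
from hub import *
s=robot.observe();print(np.round(s['contact_force'],1),np.round(s['torque'],3),np.round(s['qpos'],2),np.rad2deg(s['tool_rot']))
E
```

```text
[ 1.1  3.  -0.2] [ 0.651  0.001 -0.114] [-0.16  0.71  1.42  0.    1.01 -2.96] [ 1.79996049e+02 -4.37860896e-04 -1.09689107e+02]
```

Descending freely; continue towards home.

Call:
apply_moves([
  {"tx":-0.0003,"ty":0,"tz":0.0015,"yaw":0,"grip":-0.2},
  {"tx":-0.0003,"ty":0,"tz":0.003,"yaw":0,"grip":-0.2},
  {"tx":-0.0003,"ty":0,"tz":0.0045,"yaw":0,"grip":-0.2},
  {"tx":-0.0003,"ty":0,"tz":0.0045,"yaw":0,"grip":-0.2},
])

```text
time: 23.4
tool_pos: [0.6304, -0.0237, 0.0426]
tool_rot: [3.141, -0.0, -1.914]
contact_force: [0.4, -0.1, -1.2]
opening: 0.0631
```

Call:
apply_moves([
  {"tx":0,"ty":0,"tz":0.0015,"yaw":0,"grip":-0.2},
  {"tx":0,"ty":0,"tz":0.0015,"yaw":0,"grip":-0.2},
])

```text
time: 23.65
tool_pos: [0.6304, -0.0236, 0.0412]
tool_rot: [3.141, -0.0, -1.914]
contact_force: [-0.4, -0.7, -0.5]
opening: 0.0636
```

Call:
apply_moves([
  {"tx":0,"ty":0,"tz":0.001,"yaw":0,"grip":-0.2},
  {"tx":0,"ty":0,"tz":0.001,"yaw":0,"grip":-0.2},
])

```text
time: 23.9
tool_pos: [0.6304, -0.0236, 0.0403]
tool_rot: [3.142, -0.0, -1.914]
contact_force: [0.1, -0.5, -0.2]
opening: 0.0636
```

Call:
apply_moves([
  {"tx":0,"ty":0,"tz":0.001,"yaw":0,"grip":-0.2},
  {"tx":0,"ty":0,"tz":0.001,"yaw":0,"grip":-0.2},
])

```text
time: 24.15
tool_pos: [0.6304, -0.0236, 0.0402]
tool_rot: [-3.141, -0.0, -1.914]
contact_force: [-2.7, -0.9, 4.8]
opening: 0.0631
```

Call:
apply_moves([
  {"tx":0,"ty":0,"tz":0.0008,"yaw":0,"grip":-0.2},
  {"tx":0,"ty":0,"tz":0.0008,"yaw":0,"grip":-0.2},
])

```text
time: 24.4
tool_pos: [0.6305, -0.0236, 0.0402]
tool_rot: [-3.141, -0.0, -1.914]
contact_force: [-5.9, -0.4, 10.3]
opening: 0.0635
```

Call:
apply_moves([
  {"tx":0,"ty":0,"tz":-0.0014,"yaw":0,"grip":-0.2},
  {"tx":0,"ty":0,"tz":-0.0014,"yaw":0,"grip":0.7},
  {"tx":0,"ty":0,"tz":-0.0014,"yaw":0,"grip":0.7},
  {"tx":0,"ty":0,"tz":-0.0014,"yaw":0,"grip":0.7},
  {"tx":0,"ty":0,"tz":-0.0014,"yaw":0,"grip":0.7},
])

```text
time: 25.02
tool_pos: [0.6305, -0.0234, 0.0399]
tool_rot: [-3.142, 0.0, -1.914]
contact_force: [1.0, -0.3, 0.0]
opening: 0.078
```

Call:
apply_moves([
  {"tx":0,"ty":0,"tz":-0.03,"yaw":0,"grip":0.7},
  {"tx":0,"ty":0,"tz":-0.08,"yaw":0,"grip":0.7},
  {"tx":0,"ty":0,"tz":-0.12,"yaw":0,"grip":1},
  {"tx":0,"ty":0,"tz":-0.12,"yaw":0,"grip":1},
  {"tx":0,"ty":0,"tz":-0.12,"yaw":0,"grip":1},
])

```text
time: 25.65
tool_pos: [0.63, -0.0233, 0.1593]
tool_rot: [3.141, -0.0, -1.914]
contact_force: [0.5, -0.0, -0.3]
opening: 0.0916
```

```bash
python3 - <<'E'
from hub import *
s=robot.observe();print(np.round(s['contact_force'],1),s['opening'])
W,P=hub('f1',[.630,-.0245])
ringz(P[:225],np.array([.630,-.0243]),np.deg2rad(250),.0235,.0305,.009)
ringz(P[:225],np.array([.630,-.0243]),np.deg2rad(70),.0335,.034,.005)
im=cv2.imread('pics/f1.png');cv2.imwrite('pics/f1b.png',cv2.resize(im[90:260,170:340],None,fx=3.5,fy=3.5,interpolation=cv2.INTER_CUBIC))
im,d=robot.read_camera('scene');save('f1s.png',cv2.resize(im[180:300,200:340],None,fx=5,fy=5,interpolation=cv2.INTER_CUBIC))
E
```

```text
[ 0.5 -0.  -0.3] 0.09162908424749332
tool [ 0.63   -0.0233  0.1593] -109.69 t 25.65 qv 0.022
rect ((629.4989624023438, -24.810562133789062), (148.28448486328125, 82.71943664550781), 69.79935455322266)
close 188 [0.6458 0.0186 0.05  ]
close 30 [0.6591 0.0146 0.05  ]
close 30 [0.6331 0.0242 0.05  ]
wide 611 [ 0.6136 -0.0678  0.059 ]
wide 44 [ 0.6307 -0.0762  0.059 ]
wide 39 [ 0.5953 -0.0632  0.059 ]
nose 243 ((629.3203125, -25.35744285583496), 10.933359146118164) [ 0.6296 -0.0253] 0.07604035185266851
ring+u 500 [0.0572 0.0584 0.0593]
ring-u 410 [0.0576 0.0584 0.0592]
ring+w 461 [0.0574 0.0584 0.0593]
ring-w 451 [0.0575 0.0585 0.0594]
tab 378 [0.0576 0.0585 0.0593]
ring+u 0 
ring-u 37 [0.0079 0.0094 0.0585]
ring+w 12 [0.0075 0.0081 0.0094]
ring-w 14 [0.0078 0.0083 0.0093]
tab 17 [0.0477 0.0484 0.0489]
```

View pics/f1b.png

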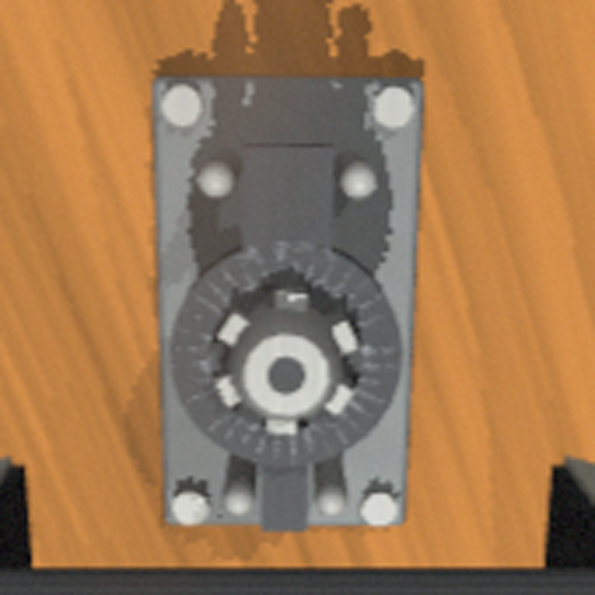

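View pics/f1s.png

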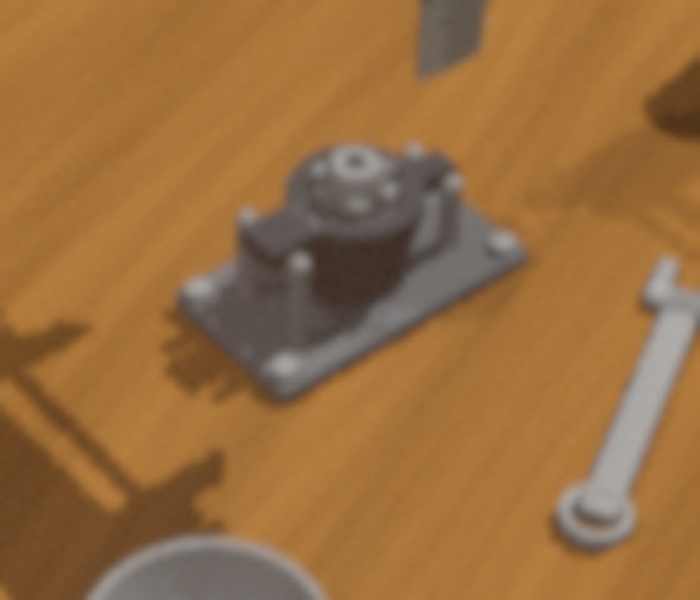

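The wrist view shows the wide tab between its pins, mid-gap at about (288,180) in the crop. The narrow tab is between the close pins at about (285,495), and both plates lie flat. The scene view agrees, so I'm handing in.

```bash
python3 -c "
from cell import robot
print(robot.hand_in())"
```

```text
the job is handed in; nothing more can be done
None
```

Both plates are on the hub, flat, fully home and let go. I handed the job in at about 26 s of the 72 s allowed.

- **Narrow plate, fitted first:** The camera showed the hub about 29° off, so I lowered the plate onto its teeth at that angle. I then turned plate and hub together until the tab stood over the close pins, and lowered it until it pushed back with about 7 N.
- **Wide plate, fitted second:** It went on turned the opposite way. It met the teeth about 4° off, I turned it to centre the tab between the wide pins, and lowered it until it pushed back with about 10 N. Sideways forces on the way down stayed under about 7 N.

**Last checks:**
- **Wide plate:** Its top reads 58.4–58.5 mm all round and on the tab, so it lies flat.
- **Narrow plate:** Its tab top reads 48.4 mm, 10 mm lower, so the plates are touching.
- **Offset:** Both readings are about 1.5 mm below the nominal 60 and 50 mm. The hub nose also reads about 1 mm low, so I take this as camera depth error.
- **Gripper:** It is open, clear of the drive head and touching nothing.
- **Jar, bowl and wrench:** I never moved near them or touched them, but I did not measure their positions again at the end.

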